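Make up two gas-line kits

ROBOT

A 6-joint arm with a two-finger parallel gripper is mounted at the origin on the work surface. World frame = base frame: x ahead of the robot, y to its left, z up, the work surface at z = 0. Lengths are in m, angles in rad, forces in N, time in s.
With the tool pointing down it reaches from about 0.4 to 0.925 m from the base axis. Payload 12.5 kg.
Tool frame: the origin (TCP) lies on the front face of the gripper's body, between the roots of the fingers; the fingertips stand ctrl.tcp_to_tips ahead of it and the grasp point (between the pads) lies 59 mm ahead of it (ctrl.tcp_to_tips is the distance from the TCP to the fingertips, in m); z points along the fingers, y is the line along which they close (so a half turn about z gives the same grasp; the last joint's range is limited). The gripper opens to 95 mm and grips with 3 to 60 N. Pads are 20 mm wide; open, the fingers measure 119 mm over their backs; the gripper's body (75 mm by 180 mm) begins 59 mm behind the grasp point.
Start: joints at [1.165, 0.491, 1.559, -0, 1.092, -0.106], TCP at [0.185, 0.597, 0.292] pointing down, gripper open.
Joint ranges: [-3.1, 3.1], [-0.84, 2.19], [0.05, 2.79], [-1.13, 4.28], [0.06, 2.93], [-2.69, 2.69]. Speed limits (rad/s): [2.22, 2.22, 2.79, 3.14, 3.14, 3.14].

INTERFACE

Orientations are given as a rotation vector (axis times angle).
In Python, from rig import ctrl gives the robot as it stands. The module is installed in compiled form; this text tells all that it offers.
- The arm moves only by the tool move_arm, never from a script. Its argument "motion" is a list of rows, each an object with "rot": the turn, a rotation vector about the tool's x, y, z in units of 6 degrees (1.0 is 6 degrees), a list of three; "delta_pos": the shift along the tool's x, y, z in cm, a list of three; "claw": the finger opening in cm, from 0 to 9.51. In form: [{"rot": [ax, ay, az], "delta_pos": [dx, dy, dz], "claw": claw}, ...]. A call has 1 to 5 rows; each row shifts and turns the commanded pose from where the row before left it, along the tool's axes as they then stand; what a row does not reach is not made up. A row lasts 1/8 s, in which the tool goes at most 62.5 mm and 10.7 degrees, less where a joint would pass 70% of its speed; a pose out of reach is approached as far as the arm can. A call is refused whole if a number of a shift passes 6.25 or a number of a turn 1, either way. A call with a gripper value outside its range is refused whole. The fingers move at their own pace and stop on an object; "force" is the grip in N (left out, the last holds). Time passes only in rows, so rows that do not move let the fingers close. It gives the time, the measured TCP pose, the force, the opening and the grip force at its end, in the units of the state.
- ctrl.get_obs(): the state, without advancing time (a new reading comes with each control period).
- ctrl.grab_frame(name): name is "scene" or "top"; returns a dict with "pixels" (480x640x3 uint8, red, green, blue), "z_map" (480x640 float32, m along the optical axis (not along the pixel's ray), 0 where there is no reading), "mtx" (3x3 intrinsics, pixels), "R" (3x3) and "t" (3): a world point X has camera coordinates R X + t. Camera axes: x right, y down, z forward; pixel columns grow to the right and rows downward; lengths in m; the calibration is good to about 2 mm. A picture is of the moment at which its call begins.
- ctrl.close_job(): hands the job in; it is judged then, once.
The state is a dict: "time_s": time; "joints": joint angles; "qvel": joint speeds; "effort": joint torques, N m; "tool_pos": TCP position; "orientation": TCP orientation; "ft_force": force on the tool from outside, world axes, zero at the start; "wrist_torque": the same for the moment, N m; "finger_gap": opening from 0.0 (shut) to 1.0 (fully open); "gripper_force": force on a finger pad.
Only numpy, scipy, OpenCV 4.12 (cv2) and the standard library are available. Lean on these libraries where they do the work, as an engineer would, in place of code of your own. Each camera call takes 0.05 s, during which the arm holds its last target. There are 200 camera calls.

TASK

Make up the two gas-line kits from the stock on the bench. The broad three-compartment tray gets the tall bottle standing in its round collar, the disc filter flat in its plain square compartment with the stub up, and the boss-head clamp lying in its long compartment; the narrow two-compartment tray gets the stopcock in its long compartment with the handle up and the short bottle standing in the other. Each part rests flat on the tray floor inside its own compartment; set the glass (both bottles and the stopcock) down gently rather than dropping it, and leave the beaker where it stands.

Things in the scene. Friction and masses are not known exactly. Their poses are not given: they have to be found in the camera images.
- tall_bottle: Tall amber glass bottle with a white screw cap: round body 50 mm across and straight-sided to 58 mm, neck above it, cap 32 mm across, 90 mm high in all, about 140 g. Origin: centre of the underside, z up. Loose. Grip the body at about 40 mm height.
- short_bottle: Short amber glass bottle with a white screw cap: round body 40 mm across and straight-sided to 35 mm, cap 29 mm across, 56 mm high in all, about 70 g. Origin: centre of the underside, z up. Loose. Grip the body at about 28 mm height.
- stopcock: Clear glass stopcock lying flat: tube 84 mm long (along x), 20 mm thick at its ends, 22 mm at the middle, glass top at 24 mm; on the middle an upright white handle bar, 34 mm in x, 12 mm in y, from 31 to 51 mm height. About 60 g. Origin: centre of underside, z up. Loose. Pinch the handle across its 12 mm (along y) at about 43 mm height, fingertips above the glass.
- boss_clamp: Steel boss-head clamp for lab stands: block 36 mm in x, 30 mm in y, 38 mm high, with a square hook jaw at its -x end and a wing screw at its +x end, 80 mm long over all (along x). About 160 g. Origin: under the middle of the block, z up. Loose. Grip the block across its 30 mm (along y) at about 28 mm height.
- disc_filter: White plastic in-line disc filter lying flat: a disc 50 mm across and 10 mm thick with a low collar (24 mm across, up to 14 mm) and an upright round hose stub in its middle, 12 mm across, its top at 40 mm. About 40 g. Origin: centre of the underside, z up. Loose. Grip the stub at about 34 mm height.
- square_tray: Broad grey three-compartment tray, fixed; 149 (x) by 162 (y) by 12 mm high; floor 4 mm thick, walls 4 mm thick, 8 mm above the floor. Origin: centre of underside. Compartment centres in tray x, y (mm): long (-39.5, 0), inside 62 by 154, on the robot's side; with round collar (33, 39.5), 68 across inside, 8 high; plain square (33, -39.5), inside 75 by 75. Yaw within 0.4 rad of zero.
- long_tray: Narrow grey two-compartment tray, fixed; 202 (x) by 78 (y) by 12 mm high; floor 4 mm thick, walls 4 mm thick, 8 mm above the floor. Origin: centre of underside. Compartment centres in tray x, y (mm): long (-39.5, 0), inside 115 by 70, on the robot's side; nearly square (59.5, 0), inside 75 by 70. Yaw within 0.4 rad of zero.
- beaker: Bystander: empty white plastic beaker standing among the stock, 68 mm across the rim, 85 mm high. Origin: centre of its underside. Loose; not part of a kit, leave it where it is.

How it is judged:
At the end, for the whole second after the job is handed in: Each part rests, within 3 mm of the tray floor, tilted under 0.15 rad and still, in its own compartment; centre off the compartment centre in tray x, y at most (mm): tall bottle 13, 13; disc filter 16, 16; boss clamp 20, 46; stopcock 22, 27; short bottle 20, 18 (x of tall_bottle in the frame of square_tray between 0.02 and 0.046 m and y of tall_bottle in the frame of square_tray between 0.0265 and 0.0525 m and z of tall_bottle in the frame of square_tray between 0 and 0.007 m and angle between each of tall_bottle, disc_filter, boss_clamp, stopcock, short_bottle's own z axis and vertical below 0.15 rad and linear speed of each of tall_bottle, disc_filter, boss_clamp, stopcock, short_bottle below 0.02 m/s and x of disc_filter in the frame of square_tray between 0.017 and 0.049 m and y of disc_filter in the frame of square_tray between -0.0555 and -0.0235 m and z of disc_filter in the frame of square_tray between 0 and 0.007 m and x of boss_clamp in the frame of square_tray between -0.0595 and -0.0195 m and y of boss_clamp in the frame of square_tray between -0.046 and 0.046 m and z of boss_clamp in the frame of square_tray between 0 and 0.007 m and x of stopcock in the frame of long_tray between -0.0615 and -0.0175 m and y of stopcock in the frame of long_tray between -0.027 and 0.027 m and z of stopcock in the frame of long_tray between 0 and 0.007 m and x of short_bottle in the frame of long_tray between 0.0395 and 0.0795 m and y of short_bottle in the frame of long_tray between -0.018 and 0.018 m and z of short_bottle in the frame of long_tray between 0 and 0.007 m); the robot touches nothing.
It fails at once if the tall bottle is dropped: falls free of the fingers at more than 0.75 m/s (about 3 cm of fall) (linear speed of tall_bottle above 0.75 m/s and contact force between tall_bottle and the fingers below 0.05 N).
It fails at once if the short bottle is dropped: falls free of the fingers at more than 0.75 m/s (about 3 cm of fall) (linear speed of short_bottle above 0.75 m/s and contact force between short_bottle and the fingers below 0.05 N).
It fails at once if the stopcock is dropped: falls free of the fingers at more than 0.75 m/s (about 3 cm of fall) (linear speed of stopcock above 0.75 m/s and contact force between stopcock and the fingers below 0.05 N).
It fails at once if the beaker is shifted by more than 3 cm or knocked over (distance of beaker from where it was at the start of the episode above 0.03 m or angle between beaker's own z axis and vertical above 0.5 rad).
It also fails if it takes over 144 s, if anything falls off the work surface, if the arm or the gripper's body presses on something with over 40 N, if the wrist force passes 120 N, or if a joint passes its speed limit or range.

## Working session

There is one attempt and no reset: what is moved stays moved. The work goes in short steps, Python scripts to look and compute and a tool call to move; the robot and the scene stay as the last step left them, time stands still between calls to the robot, and variables do not carry over. Pictures are saved under pics/ and viewed, at most 14 in all, crops included, and the job is handed in when it is done.

Besides the shell and the picture viewer there is one more tool, called after ">>>" as a command line: name --argument value ..., lists and objects as JSON in quotes. move_arm: Moves the arm, as the interface text tells. Its arguments: {"type":"object","properties":{"motion":{"type":"array"},"force":{"type":"number"}},"required":["motion"]}

```bash
mkdir -p pics; cat > h.py <<'E'
import numpy as np, cv2
from rig import ctrl
def grab(n, f=None):
    d=ctrl.grab_frame(n)
    if f: cv2.imwrite('pics/'+f, d['pixels'][:,:,::-1])
    return d
def world(d):
    z=d['z_map']; K=d['mtx']; v,u=np.mgrid[:480,:640]
    c=np.stack([(u-K[0,2])/K[0,0]*z,(v-K[1,2])/K[1,1]*z,z],-1)
    return (c-d['t'])@d['R']
def state():
    o=ctrl.get_obs(); print({k:np.round(o[k],4).tolist() for k in ('time_s','joints','tool_pos','orientation','finger_gap','ft_force','gripper_force')})
E
python3 - <<'E'
from h import *
state(); print(ctrl.tcp_to_tips)
for n in('top','scene'):
    d=grab(n,n+'0.png'); print(n,d['R'].round(3).tolist(),d['t'].round(3),d['mtx'].round(1).tolist())
    np.savez(n+'0.npz',**d)
E
```

```text
{'time_s': 0.0, 'joints': [1.1654, 0.4916, 1.5594, 0.0, 1.0917, -0.1056], 'tool_pos': [0.1845, 0.597, 0.2916], 'orientation': [-0.4692, -3.106, 0.0017], 'finger_gap': 1.0013, 'ft_force': [0.9684, 0.0332, 0.3746], 'gripper_force': 0.0}
0.0776
top [[0.003, -1.0, 0.01], [-0.998, -0.004, -0.068], [0.068, -0.01, -0.998]] [-0.021  0.534  0.931] [[446.6, 0.0, 319.9], [0.0, 446.6, 239.5], [0.0, 0.0, 1.0]]
scene [[0.211, 0.977, -0.007], [0.499, -0.113, -0.859], [-0.841, 0.178, -0.511]] [-0.117 -0.218  1.433] [[535.2, 0.0, 315.5], [0.0, 535.2, 243.4], [0.0, 0.0, 1.0]]
```

View pics/top0.png

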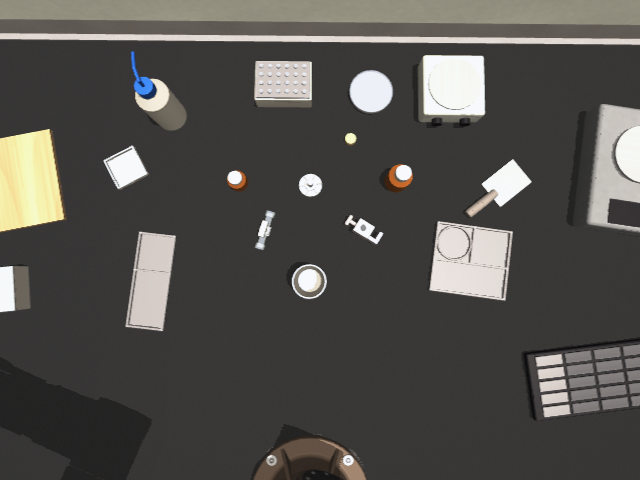

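View pics/scene0.png

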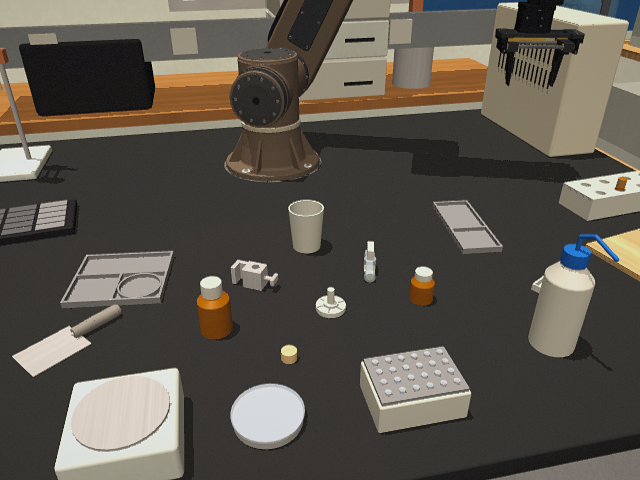

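The top view (up = +x, left = +y) shows these pixel positions:
- Parts: short bottle cap (235,179), stopcock (265,230), disc filter (311,185), boss clamp (365,229), tall bottle (402,174).
- Beaker: (309,281).
- Trays: long tray (151,281), square tray (471,261).

The scene view agrees. Next I'll measure using depth and enlarge a crop.

```bash
python3 - <<'E'
from h import *
d=dict(np.load('top0.npz')); W=world(d)
s=dict(np.load('scene0.npz')); S=world(s)
def reg(n,W,u0,u1,v0,v1,z0,z1):
    P=W[v0:v1,u0:u1].reshape(-1,3); P=P[(P[:,2]>z0)&(P[:,2]<z1)]
    if len(P)<4: print(n,'few',len(P));return
    (c,sz,a)=cv2.minAreaRect((P[:,:2]*1000).astype(np.float32))
    print(n,len(P),'mean',P.mean(0).round(4),'mid',((P.min(0)+P.max(0))/2).round(4),'rect',np.round(c,1),np.round(sz,1),round(a,1))
print('table z',np.median(W[300:340,200:260,2]),np.median(S[330:350,240:270,2]))
reg('short cap',W,220,252,165,195,.045,.08)
reg('tall cap',W,385,418,158,195,.078,.12)
reg('disc all',W,295,328,170,202,.005,.06)
reg('disc stub',W,295,328,170,202,.03,.06)
reg('stop all',W,248,282,205,256,.008,.07)
reg('stop handle',W,248,282,205,256,.036,.07)
reg('boss all',W,340,388,210,248,.008,.07)
reg('boss block',W,340,388,210,248,.032,.05)
reg('beaker',W,285,332,260,302,.07,.11)
reg('sq tray',W,420,520,215,305,.005,.03)
reg('long tray',W,120,182,225,336,.005,.03)
im=d['pixels'][:,:,::-1]
a=cv2.resize(im[155:255,220:420],(800,400),interpolation=cv2.INTER_CUBIC)
b=cv2.resize(im[215:335,420:520],None,fx=1,fy=1)
cv2.imwrite('pics/crop0.png',a)
E
```

```text
table z 0.00035492514274039087 6.864850752943456e-05
short cap 162 mean [0.6591 0.1578 0.0563] mid [0.6592 0.1577 0.0536] rect [659.1 157.7] [27.1 26.8] 2.8
tall cap 214 mean [ 0.6636 -0.1815  0.0898] mid [ 0.6641 -0.1818  0.0861] rect [ 664.2 -181.8] [30.4 30.6] 2.1
disc all 411 mean [0.6529 0.0038 0.0135] mid [0.6568 0.0029 0.024 ] rect [656.7   2.7] [55.2 47.9] 0.7
disc stub 28 mean [0.653  0.0038 0.0396] mid [0.6527 0.0035 0.0388] rect [653.6   3.9] [10.7 10.7] 36.7
stop all 337 mean [0.5548 0.0989 0.0286] mid [0.5557 0.1003 0.0333] rect [555.3 100.3] [21.1 83.7] 72.7
stop handle 111 mean [0.555  0.0995 0.0503] mid [0.5551 0.0994 0.0467] rect [555.2 100.5] [12.3 33.5] 73.4
boss all 435 mean [ 0.5547 -0.1095  0.0338] mid [ 0.5563 -0.1092  0.0256] rect [ 557.5 -108.8] [79.7 30.4] 57.0
boss block 322 mean [ 0.5527 -0.1146  0.0377] mid [ 0.5524 -0.1181  0.0378] rect [ 551.7 -118.2] [57.9 30.3] 57.8
beaker 235 mean [0.4473 0.0052 0.0824] mid [0.4484 0.0041 0.0793] rect [448.4   4. ] [66.6 64.9] 0.5
sq tray 2442 mean [ 0.4964 -0.3398  0.0087] mid [ 0.4984 -0.3394  0.012 ] rect [ 498.4 -339.5] [183.1 181.8] 0.1
long tray 1996 mean [0.4484 0.3405 0.0084] mid [0.4507 0.3411 0.0112] rect [450.2 342.6] [218.6 128.8] 2.0
```

View pics/crop0.png

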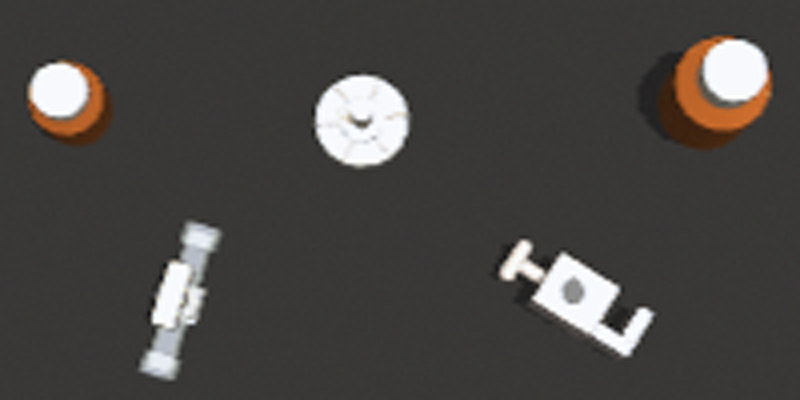

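The crop shows the stopcock's long axis about 17° clockwise of +x. The boss screw points up-left at crop (520,260), its block centre is at (577,292), and the jaw is lower right. Next: tray poses from brightness masks, and the boss block centre.

```bash
python3 - <<'E'
from h import *
d=dict(np.load('top0.npz')); W=world(d); im=d['pixels']
K=d['mtx'];R=d['R'];t=d['t']
def pix(u,v,z):
    r=R.T@np.array([(u-K[0,2])/K[0,0],(v-K[1,2])/K[1,1],1]); c=-R.T@t
    return c+r*(z-c[2])/r[2]
for n,(u0,u1,v0,v1) in dict(sq=(420,522,212,308),lo=(115,182,225,336)).items():
    m=np.zeros((480,640),np.uint8); m[v0:v1,u0:u1]=(im[v0:v1,u0:u1].min(2)>95)
    c=max(cv2.findContours(m,0,1)[0],key=cv2.contourArea)
    P=np.array([pix(u,v,.012)[:2]*1000 for u,v in c[:,0]],np.float32)
    (q,s,a)=cv2.minAreaRect(P); print(n,q,s,a)
    # fit by rim points
    Q=W[v0:v1,u0:u1].reshape(-1,3); Q=Q[(Q[:,2]>.009)&(Q[:,2]<.02)]; print(len(Q))
    b=cv2.boxPoints((q,s,a)); print(b.round(1).tolist())
print('boss hole',pix(220+577/4,155+292/4,.038))
P=W[210:248,340:388].reshape(-1,3); P=P[P[:,2]>.008]
a=np.deg2rad(57.5); L=P[:,:2]@np.array([[np.cos(a),-np.sin(a)],[np.sin(a),np.cos(a)]])
for lo in np.arange(L[:,0].min(),L[:,0].max(),.004):
    k=(L[:,0]>=lo)&(L[:,0]<lo+.004); print(round(lo,4),L[k,1].min().round(4),L[k,1].max().round(4),P[k,2].max().round(3))
E
```

```text
sq (491.66241455078125, -342.3618469238281) (164.36973571777344, 149.97677612304688) 82.33807373046875
1027
[[406.3999938964844, -413.79998779296875], [555.0, -433.79998779296875], [576.9000244140625, -270.8999938964844], [428.29998779296875, -250.89999389648438]]
lo (446.7300720214844, 339.6525573730469) (80.4384765625, 203.22821044921875) 83.65534973144531
693
[[341.29998779296875, 310.8999938964844], [543.2999877929688, 288.5], [552.2000122070312, 368.3999938964844], [350.20001220703125, 390.8999938964844]]
boss hole [ 0.5576331  -0.11111399  0.038     ]
0.1679 -0.5423 -0.5154 0.039
0.1719 -0.5411 -0.5151 0.038
0.1759 -0.5406 -0.5151 0.04
0.1799 -0.5232 -0.5152 0.038
0.1839 -0.5222 -0.5146 0.039
0.1879 -0.5414 -0.5144 0.04
0.1919 -0.5436 -0.5138 0.041
0.1959 -0.5419 -0.5136 0.042
0.1999 -0.5435 -0.5134 0.041
0.2039 -0.5436 -0.5135 0.041
0.2079 -0.5424 -0.5137 0.042
0.2119 -0.5439 -0.5137 0.042
0.2159 -0.5427 -0.5135 0.042
0.2199 -0.5437 -0.5136 0.041
0.2239 -0.5427 -0.5142 0.04
0.2279 -0.5311 -0.5247 0.026
0.2319 -0.5314 -0.5258 0.025
0.2359 -0.532 -0.525 0.023
0.2399 -0.5404 -0.5172 0.03
0.2439 -0.5388 -0.4013 0.965
```

```bash
cat > p.py <<'E'
import sys
from h import *
from scipy.spatial.transform import Rotation as Ro
# usage: p.py x y grasp_z yaw_deg -> turn (6deg units, tool z), then shift in cm along tool axes after that turn
x,y,z,psi=map(float,sys.argv[1:5]); o=ctrl.get_obs()
R=Ro.from_rotvec(o['orientation']).as_matrix(); now=np.degrees(np.arctan2(R[1,1],R[0,1]))
p=np.radians(psi); T=np.array([[-np.sin(p),np.cos(p),0],[np.cos(p),np.sin(p),0],[0,0,-1]]).T
e=Ro.from_matrix(R.T@T).as_rotvec(degrees=True)/6
D=np.array([x,y,z+.059])-o['tool_pos']
print('t',round(o['time_s'],2),'turn',e.round(2),'| yaw',now.round(2),'| shift after turn',(T.T@D*100).round(2),'| before',(R.T@D*100).round(2),'gap',round(float(o['finger_gap']),3),'F',np.round(o['ft_force'],1),round(float(o['gripper_force']),1))
E
python3 p.py .555 .1 .15 73.4
```

```text
t 0.1 turn [-0.01 -0.   -0.1 ] | yaw 72.82 | shift after turn [-49.7  -37.04   8.27] | before [-50.07 -36.53   8.3 ] gap 0.998 F [-0.3 -1.  -0.8] 0.0
```

>>> move_arm --motion '[{"rot":[0,0,-0.1],"delta_pos":[0,0,0],"claw":5},{"rot":[0,0,0],"delta_pos":[-4,-3,0.7],"claw":5},{"rot":[0,0,0],"delta_pos":[-4,-3,0.7],"claw":5},{"rot":[0,0,0],"delta_pos":[-4,-3,0.7],"claw":5},{"rot":[0,0,0],"delta_pos":[-4,-3,0.7],"claw":5}]' --force 15

```text
time_s: 0.72
tool_pos: [0.3044, 0.4352, 0.2641]
orientation: [0.452, 3.109, 0.0]
ft_force: [-0.2, -0.4, -0.1]
finger_gap: 0.549
gripper_force: 0.0
```

>>> move_arm --motion '[{"rot":[0,0,0],"delta_pos":[-4,-3,0.7],"claw":5},{"rot":[0,0,0],"delta_pos":[-4,-3,0.7],"claw":5},{"rot":[0,0,0],"delta_pos":[-4,-3,0.7],"claw":5},{"rot":[0,0,0],"delta_pos":[-4,-3,0.7],"claw":5},{"rot":[0,0,0],"delta_pos":[-4,-3,0.7],"claw":5}]'

```text
time_s: 1.35
tool_pos: [0.4534, 0.2342, 0.2291]
orientation: [0.452, 3.109, 0.0]
ft_force: [0.1, 0.5, 0.3]
finger_gap: 0.526
gripper_force: 0.0
```

```bash
python3 p.py .555 .1 .15 73.4
```

```text
t 1.35 turn [0.   0.   0.01] | yaw 73.45 | shift after turn [-13.57  -9.96   2.01] | before [-13.56  -9.98   2.01] gap 0.526 F [0.1 0.5 0.3] 0.0
```

>>> move_arm --motion '[{"rot":[0,0,0],"delta_pos":[-4.5,-3.3,0.7],"claw":5},{"rot":[0,0,0],"delta_pos":[-4.5,-3.3,0.7],"claw":5},{"rot":[0,0,0],"delta_pos":[-4.57,-3.38,0.6],"claw":5},{"rot":[0,0,0],"delta_pos":[0,0,4],"claw":5},{"rot":[0,0,0],"delta_pos":[0,0,3],"claw":5}]'

```text
time_s: 1.98
tool_pos: [0.5542, 0.1004, 0.1379]
orientation: [-0.455, -3.108, -0.0]
ft_force: [1.6, -0.9, 0.8]
finger_gap: 0.528
gripper_force: 0.0
```

```bash
python3 p.py .555 .1 .0445 73.4; python3 - <<'E'
from h import *
d=grab('scene'); cv2.imwrite('pics/s1.png',cv2.resize(d['pixels'][170:330,260:480,::-1],(770,560)))
E
```

```text
t 1.98 turn [-0.   -0.   -0.01] | yaw 73.36 | shift after turn [-0.08 -0.02  3.44] | before [-0.09 -0.02  3.44] gap 0.528 F [ 1.6 -0.9  0.8] 0.0
```

View pics/s1.png

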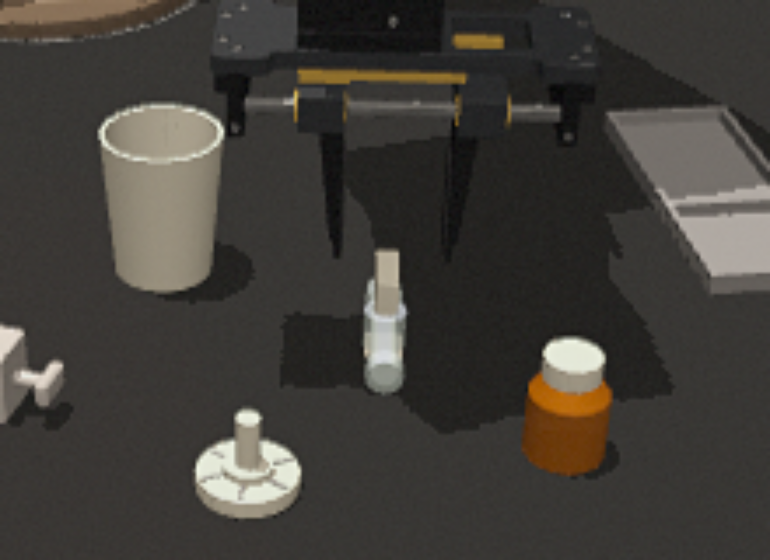

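The fingertips at crop (337,258) and (447,258) straddle the handle at (387,265), so the gripper is centred. Descending to grip.

>>> move_arm --motion '[{"rot":[0,0,0],"delta_pos":[0,0,2],"claw":5},{"rot":[0,0,0],"delta_pos":[0,0,1.4],"claw":5},{"rot":[0,0,0],"delta_pos":[0,0,0],"claw":5},{"rot":[0,0,0],"delta_pos":[0,0,0],"claw":0.5},{"rot":[0,0,0],"delta_pos":[0,0,0],"claw":0.5}]' --force 15

```text
time_s: 2.65
tool_pos: [0.5544, 0.1014, 0.106]
orientation: [0.452, 3.108, 0.001]
ft_force: [0.7, -0.3, 0.2]
finger_gap: 0.371
gripper_force: 0.0
```

>>> move_arm --motion '[{"rot":[0,0,0],"delta_pos":[0,0,0],"claw":0.5},{"rot":[0,0,0],"delta_pos":[0,0,0],"claw":0.5},{"rot":[0,0,0],"delta_pos":[0,0,-1],"claw":0.5},{"rot":[0,0,0],"delta_pos":[0,0,-3],"claw":0.5},{"rot":[0,0,0],"delta_pos":[0,0,-4],"claw":0.5}]'

```text
time_s: 3.28
tool_pos: [0.5538, 0.1013, 0.1861]
orientation: [-0.453, -3.107, 0.0]
ft_force: [0.2, 0.3, 0.3]
finger_gap: 0.125
gripper_force: 15.0
```

```bash
python3 p.py .4074 .3441 .15 83.7
```

```text
t 3.27 turn [-0.   -0.01 -1.71] | yaw 73.42 | shift after turn [17.22 22.53 -2.29] | before [20.97 19.09 -2.27] gap 0.125 F [0.2 0.3 0.3] 15.0
```

>>> move_arm --motion '[{"rot":[0,0,0],"delta_pos":[0,0,-2],"claw":0.5},{"rot":[0,0,-0.85],"delta_pos":[0,0,0],"claw":0.5},{"rot":[0,0,-0.86],"delta_pos":[0,0,0],"claw":0.5},{"rot":[0,0,0],"delta_pos":[2.8,3.7,0],"claw":0.5},{"rot":[0,0,0],"delta_pos":[2.8,3.7,0],"claw":0.5}]'

```text
time_s: 3.9
tool_pos: [0.5061, 0.1816, 0.2058]
orientation: [0.175, 3.136, 0.0]
ft_force: [0.8, 0.1, 0.4]
finger_gap: 0.125
gripper_force: 15.0
```

>>> move_arm --motion '[{"rot":[0,0,0],"delta_pos":[2.8,3.7,0],"claw":0.5},{"rot":[0,0,0],"delta_pos":[2.9,3.8,0],"claw":0.5},{"rot":[0,0,0],"delta_pos":[2.9,3.8,0],"claw":0.5},{"rot":[0,0,0],"delta_pos":[3,3.8,0],"claw":0.5},{"rot":[0,0,0],"delta_pos":[0,0,0],"claw":0.5}]'

```text
time_s: 4.53
tool_pos: [0.4063, 0.3459, 0.2059]
orientation: [0.167, 3.137, 0.001]
ft_force: [-0.2, -1.0, -0.7]
finger_gap: 0.125
gripper_force: 15.0
```

```bash
python3 p.py .4074 .3441 .051 83.7; python3 - <<'E'
from h import *
d=grab('scene'); cv2.imwrite('pics/s2.png',cv2.resize(d['pixels'][120:270,360:560,::-1],(800,600)))
E
```

```text
t 4.53 turn [0.01 0.   0.03] | yaw 83.9 | shift after turn [-0.13 -0.16  9.59] | before [-0.13 -0.17  9.59] gap 0.125 F [-0.2 -1.  -0.7] 15.0
```

View pics/s2.png

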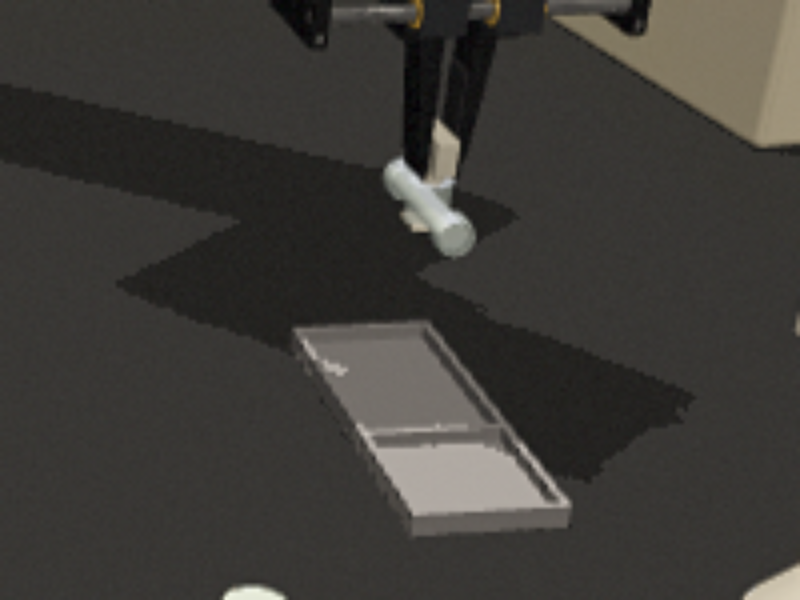

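The stopcock is held level at crop (430,205), aligned with the long tray's far compartment. Lowering it.

>>> move_arm --motion '[{"rot":[0,0,0],"delta_pos":[-0.1,-0.1,3],"claw":0.5},{"rot":[0,0,0],"delta_pos":[0,0,3],"claw":0.5},{"rot":[0,0,0],"delta_pos":[0,0,2],"claw":0.5},{"rot":[0,0,0],"delta_pos":[0,0,1],"claw":0.5},{"rot":[0,0,0],"delta_pos":[0,0,0.3],"claw":0.5}]'

```text
time_s: 5.2
tool_pos: [0.4093, 0.3423, 0.1122]
orientation: [-0.174, -3.137, 0.0]
ft_force: [0.3, 0.1, 0.0]
finger_gap: 0.13
gripper_force: 15.0
```

>>> move_arm --motion '[{"rot":[0,0,0],"delta_pos":[0,0,0.2],"claw":0.5},{"rot":[0,0,0],"delta_pos":[0,0,0.1],"claw":0.5},{"rot":[0,0,0],"delta_pos":[0,0,0.0],"claw":0.5}]'

```text
time_s: 5.58
tool_pos: [0.4092, 0.3428, 0.1104]
orientation: [0.173, 3.135, 0.001]
ft_force: [-0.1, -2.4, 6.5]
finger_gap: 0.126
gripper_force: 15.0
```

>>> move_arm --motion '[{"rot":[0,0,0],"delta_pos":[0,0,0],"claw":3},{"rot":[0,0,0],"delta_pos":[0,0,0],"claw":3},{"rot":[0,0,0],"delta_pos":[0,0,-1],"claw":3},{"rot":[0,0,0],"delta_pos":[0,0,-4],"claw":6},{"rot":[0,0,0],"delta_pos":[0,0,-5],"claw":6.5}]'

```text
time_s: 6.2
tool_pos: [0.4086, 0.3426, 0.2104]
orientation: [-0.173, -3.136, 0.001]
ft_force: [1.1, -0.1, 0.0]
finger_gap: 0.471
gripper_force: 0.0
```

```bash
python3 p.py .659 .158 .15 83.7
```

```text
t 6.2 turn [-0.01 -0.01 -0.  ] | yaw 83.68 | shift after turn [-26.92 -15.6    0.14] | before [-26.92 -15.59   0.12] gap 0.471 F [ 1.1 -0.1  0. ] 0.0
```

>>> move_arm --motion '[{"rot":[0,0,0],"delta_pos":[-4.5,-2.6,0],"claw":7},{"rot":[0,0,0],"delta_pos":[-4.5,-2.6,0],"claw":7},{"rot":[0,0,0],"delta_pos":[-4.5,-2.6,0],"claw":7},{"rot":[0,0,0],"delta_pos":[-4.5,-2.6,0],"claw":7},{"rot":[0,0,0],"delta_pos":[-4.5,-2.6,0],"claw":7}]'

```text
time_s: 6.82
tool_pos: [0.6194, 0.1876, 0.21]
orientation: [0.173, 3.136, 0.0]
ft_force: [-0.1, 0.5, -0.0]
finger_gap: 0.736
gripper_force: 0.0
```

>>> move_arm --motion '[{"rot":[0,0,0],"delta_pos":[-4.42,-2.6,0],"claw":7},{"rot":[0,0,0],"delta_pos":[0,0,3],"claw":7},{"rot":[0,0,0],"delta_pos":[0,0,1],"claw":7},{"rot":[0,0,0],"delta_pos":[0,0,0],"claw":7}]'

```text
time_s: 7.32
tool_pos: [0.6588, 0.1585, 0.1692]
orientation: [-0.172, -3.136, 0.0]
ft_force: [-0.1, 0.5, -0.1]
finger_gap: 0.739
gripper_force: 0.0
```

```bash
python3 p.py .659 .158 .029 83.7; python3 - <<'E'
from h import *
d=grab('scene'); cv2.imwrite('pics/s3.png',cv2.resize(d['pixels'][170:330,330:540,::-1],(788,600)))
E
```

```text
t 7.33 turn [-0.   -0.01  0.  ] | yaw 83.72 | shift after turn [-0.03 -0.05  8.12] | before [-0.04 -0.04  8.12] gap 0.739 F [-0.1  0.5 -0.1] 0.0
```

View pics/s3.png

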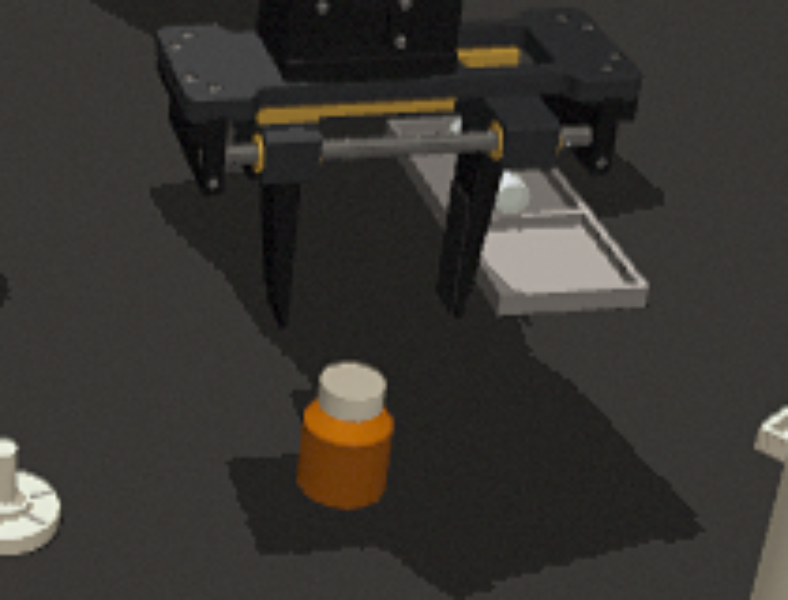

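The fingertips at crop (280,325) and (457,318) straddle the short bottle (cap at (352,385)) with good clearance. Descending and gripping.

>>> move_arm --motion '[{"rot":[0,0,0],"delta_pos":[0,0,4],"claw":7},{"rot":[0,0,0],"delta_pos":[0,0,3],"claw":7},{"rot":[0,0,0],"delta_pos":[0,0,1.1],"claw":7},{"rot":[0,0,0],"delta_pos":[0,0,0],"claw":5.5},{"rot":[0,0,0],"delta_pos":[0,0,0],"claw":4.5}]'

```text
time_s: 8.0
tool_pos: [0.6598, 0.1583, 0.0898]
orientation: [0.173, 3.135, 0.001]
ft_force: [0.5, 0.4, -0.3]
finger_gap: 0.581
gripper_force: 0.0
```

>>> move_arm --motion '[{"rot":[0,0,0],"delta_pos":[0,0,0],"claw":3},{"rot":[0,0,0],"delta_pos":[0,0,0],"claw":3},{"rot":[0,0,0],"delta_pos":[0,0,0],"claw":3},{"rot":[0,0,0],"delta_pos":[0,0,-1],"claw":3}]'

```text
time_s: 8.5
tool_pos: [0.659, 0.158, 0.0981]
orientation: [-0.173, -3.136, 0.0]
ft_force: [0.3, -0.8, -0.2]
finger_gap: 0.412
gripper_force: 15.0
```

>>> move_arm --motion '[{"rot":[0,0,0],"delta_pos":[0,0,-3],"claw":3},{"rot":[0,0,0],"delta_pos":[0,0,-4],"claw":3},{"rot":[0,0,0],"delta_pos":[0,0,-4],"claw":3}]'

```text
time_s: 8.88
tool_pos: [0.6591, 0.158, 0.2098]
orientation: [-0.173, -3.137, -0.0]
ft_force: [1.1, -0.7, -0.3]
finger_gap: 0.416
gripper_force: 15.0
```

```bash
python3 p.py .5058 .3331 .15 83.7
```

```text
t 8.88 turn [ 0. -0. -0.] | yaw 83.68 | shift after turn [17.16 15.72  0.08] | before [17.16 15.71  0.09] gap 0.416 F [ 1.1 -0.7 -0.3] 15.0
```

>>> move_arm --motion '[{"rot":[0,0,0],"delta_pos":[3.43,3.14,0],"claw":3},{"rot":[0,0,0],"delta_pos":[3.43,3.14,0],"claw":3},{"rot":[0,0,0],"delta_pos":[3.43,3.14,0],"claw":3},{"rot":[0,0,0],"delta_pos":[3.43,3.14,0],"claw":3},{"rot":[0,0,0],"delta_pos":[3.43,3.14,0],"claw":3}]'

```text
time_s: 9.5
tool_pos: [0.5049, 0.334, 0.2088]
orientation: [0.173, 3.136, 0.0]
ft_force: [-0.3, 0.3, -0.3]
finger_gap: 0.419
gripper_force: 15.0
```

>>> move_arm --motion '[{"rot":[0,0,0],"delta_pos":[0,0,3],"claw":3},{"rot":[0,0,0],"delta_pos":[0,0,3],"claw":3},{"rot":[0,0,0],"delta_pos":[0,0,3],"claw":3},{"rot":[0,0,0],"delta_pos":[0,0,1.7],"claw":3},{"rot":[0,0,0],"delta_pos":[0,0,0.4],"claw":3}]'

```text
time_s: 10.12
tool_pos: [0.506, 0.3329, 0.0968]
orientation: [-0.173, -3.136, 0.001]
ft_force: [0.2, -1.0, -0.6]
finger_gap: 0.415
gripper_force: 15.0
```

```bash
python3 p.py .5058 .3331 .034 83.7
```

```text
t 10.12 turn [-0.   -0.01 -0.  ] | yaw 83.68 | shift after turn [0.02 0.02 0.38] | before [0.02 0.02 0.38] gap 0.415 F [ 0.2 -1.  -0.6] 15.0
```

>>> move_arm --motion '[{"rot":[0,0,0],"delta_pos":[0,0,0.15],"claw":3},{"rot":[0,0,0],"delta_pos":[0,0,0.1],"claw":3},{"rot":[0,0,0],"delta_pos":[0,0,0.05],"claw":3},{"rot":[0,0,0],"delta_pos":[0,0,0],"claw":3}]'

```text
time_s: 10.62
tool_pos: [0.5062, 0.333, 0.0946]
orientation: [0.173, 3.136, 0.001]
ft_force: [0.5, 0.1, -0.9]
finger_gap: 0.413
gripper_force: 15.0
```

>>> move_arm --motion '[{"rot":[0,0,0],"delta_pos":[0,0,0.1],"claw":3},{"rot":[0,0,0],"delta_pos":[0,0,0.05],"claw":3},{"rot":[0,0,0],"delta_pos":[0,0,0],"claw":3}]'

```text
time_s: 11.0
tool_pos: [0.5061, 0.333, 0.0931]
orientation: [0.173, 3.137, 0.0]
ft_force: [-1.6, -0.4, 4.8]
finger_gap: 0.416
gripper_force: 15.0
```

>>> move_arm --motion '[{"rot":[0,0,0],"delta_pos":[0,0,0],"claw":6},{"rot":[0,0,0],"delta_pos":[0,0,0],"claw":6},{"rot":[0,0,0],"delta_pos":[0,0,-2],"claw":6},{"rot":[0,0,0],"delta_pos":[0,0,-5],"claw":6},{"rot":[0,0,0],"delta_pos":[0,0,-5],"claw":6}]'

```text
time_s: 11.62
tool_pos: [0.5059, 0.3329, 0.2137]
orientation: [-0.173, -3.136, 0.001]
ft_force: [0.0, 0.2, -0.5]
finger_gap: 0.631
gripper_force: 0.0
```

>>> move_arm --motion '[{"rot":[0,0,1],"delta_pos":[0,0,0],"claw":6},{"rot":[0,0,1],"delta_pos":[0,0,0],"claw":6},{"rot":[0,0,1],"delta_pos":[0,0,0],"claw":6},{"rot":[0,0,1],"delta_pos":[0,0,0],"claw":6},{"rot":[0,0,1],"delta_pos":[0,0,0],"claw":6}]'

```text
time_s: 12.25
tool_pos: [0.506, 0.333, 0.2126]
orientation: [-0.984, -2.983, 0.0]
ft_force: [-0.4, -0.3, 0.2]
finger_gap: 0.629
gripper_force: 0.0
```

>>> move_arm --motion '[{"rot":[0,0,1],"delta_pos":[0,0,0],"claw":6},{"rot":[0,0,1],"delta_pos":[0,0,0],"claw":6},{"rot":[0,0,1],"delta_pos":[0,0,0],"claw":6},{"rot":[0,0,1],"delta_pos":[0,0,0],"claw":6},{"rot":[0,0,1],"delta_pos":[0,0,0],"claw":6}]'

```text
time_s: 12.88
tool_pos: [0.506, 0.333, 0.2125]
orientation: [-1.723, -2.627, 0.0]
ft_force: [-0.1, -0.3, 0.2]
finger_gap: 0.635
gripper_force: 0.0
```

>>> move_arm --motion '[{"rot":[0,0,1],"delta_pos":[0,0,0],"claw":6},{"rot":[0,0,1],"delta_pos":[0,0,0],"claw":6},{"rot":[0,0,1],"delta_pos":[0,0,0],"claw":6},{"rot":[0,0,1],"delta_pos":[0,0,0],"claw":6},{"rot":[0,0,1],"delta_pos":[0,0,0],"claw":6}]'

```text
time_s: 13.5
tool_pos: [0.506, 0.333, 0.2126]
orientation: [-2.344, -2.092, 0.0]
ft_force: [-0.1, 0.9, 0.9]
finger_gap: 0.631
gripper_force: 0.0
```

>>> move_arm --motion '[{"rot":[0,0,1],"delta_pos":[0,0,0],"claw":6},{"rot":[0,0,1],"delta_pos":[0,0,0],"claw":6},{"rot":[0,0,1],"delta_pos":[0,0,0],"claw":6},{"rot":[0,0,1],"delta_pos":[0,0,0],"claw":6},{"rot":[0,0,0.37],"delta_pos":[0,0,0],"claw":6}]'

```text
time_s: 14.12
tool_pos: [0.506, 0.333, 0.2126]
orientation: [-2.756, -1.507, 0.0]
ft_force: [0.4, -0.1, -0.3]
finger_gap: 0.632
gripper_force: 0.0
```

```bash
python3 p.py .5573 -.1095 .15 -32.5
```

```text
t 14.12 turn [-0.    0.   -0.03] | yaw -32.67 | shift after turn [-34.56  28.1    0.36] | before [-34.48  28.2    0.36] gap 0.632 F [ 0.4 -0.1 -0.3] 0.0
```

>>> move_arm --motion '[{"rot":[0,0,0],"delta_pos":[-4.3,3.5,0],"claw":6},{"rot":[0,0,0],"delta_pos":[-4.3,3.5,0],"claw":6},{"rot":[0,0,0],"delta_pos":[-4.3,3.5,0],"claw":6},{"rot":[0,0,0],"delta_pos":[-4.3,3.5,0],"claw":6}]'

```text
time_s: 14.62
tool_pos: [0.5316, 0.111, 0.2127]
orientation: [2.755, 1.51, 0.0]
ft_force: [1.1, -0.4, 0.1]
finger_gap: 0.63
gripper_force: 0.0
```

>>> move_arm --motion '[{"rot":[0,0,0],"delta_pos":[-4.3,3.5,0],"claw":6},{"rot":[0,0,0],"delta_pos":[-4.3,3.5,0],"claw":6},{"rot":[0,0,0],"delta_pos":[-4.3,3.5,0],"claw":6},{"rot":[0,0,0],"delta_pos":[-4.3,3.5,0],"claw":6},{"rot":[0,0,0],"delta_pos":[0,0,4],"claw":6}]'

```text
time_s: 15.25
tool_pos: [0.5584, -0.1114, 0.1741]
orientation: [2.754, 1.502, 0.006]
ft_force: [0.9, -0.2, -0.4]
finger_gap: 0.628
gripper_force: 0.0
```

```bash
python3 p.py .5573 -.1095 .029 -32.5; python3 - <<'E'
from h import *
d=grab('scene'); cv2.imwrite('pics/s4.png',cv2.resize(d['pixels'][170:320,180:380,::-1],(800,600)))
d=grab('top'); cv2.imwrite('pics/t4.png',d['pixels'][:,:,::-1])
E
```

```text
t 15.25 turn [ 0.06 -0.01 -0.05] | yaw -32.77 | shift after turn [ 0.1  -0.2   8.61] | before [ 0.09 -0.25  8.61] gap 0.628 F [ 0.9 -0.2 -0.4] 0.0
```

View pics/s4.png

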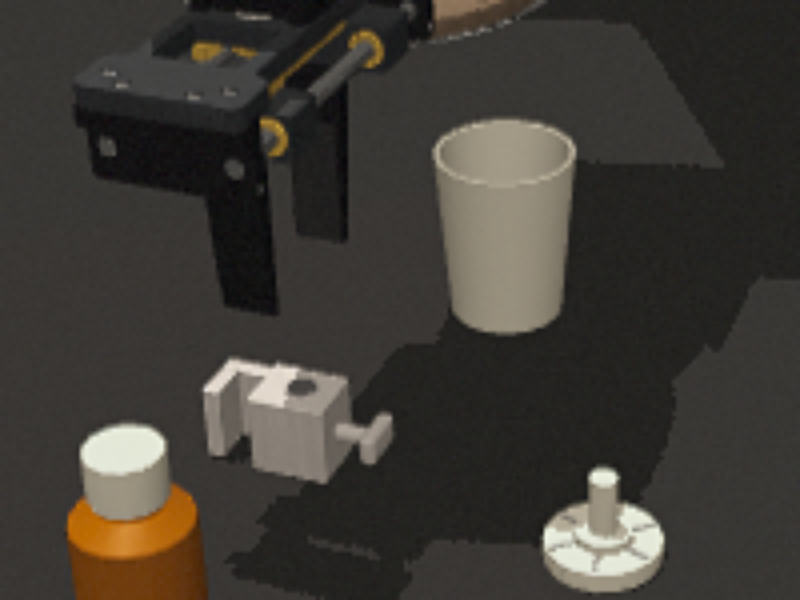

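The fingers straddle the block (block top at crop (300,385)). The bottle and beaker are clear. Descending.

>>> move_arm --motion '[{"rot":[0,0,0],"delta_pos":[0.1,-0.2,3],"claw":6},{"rot":[0,0,0],"delta_pos":[0,0,3],"claw":6},{"rot":[0,0,0],"delta_pos":[0,0,2],"claw":6},{"rot":[0,0,0],"delta_pos":[0,0,0.5],"claw":6},{"rot":[0,0,0],"delta_pos":[0,0,0],"claw":3.5}]' --force 25

```text
time_s: 15.98
tool_pos: [0.5563, -0.1054, 0.0885]
orientation: [2.754, 1.511, 0.001]
ft_force: [-0.8, -0.7, 0.3]
finger_gap: 0.572
gripper_force: 0.0
```

>>> move_arm --motion '[{"rot":[0,0,0],"delta_pos":[0,0,0],"claw":2},{"rot":[0,0,0],"delta_pos":[0,0,0],"claw":2},{"rot":[0,0,0],"delta_pos":[0,0,0],"claw":2},{"rot":[0,0,0],"delta_pos":[0,0,0],"claw":2}]'

```text
time_s: 16.48
tool_pos: [0.5564, -0.1058, 0.0884]
orientation: [2.754, 1.51, 0.002]
ft_force: [1.1, -1.0, 6.1]
finger_gap: 0.315
gripper_force: 25.0
```

>>> move_arm --motion '[{"rot":[0,0,0],"delta_pos":[0,0,-1],"claw":2},{"rot":[0,0,0],"delta_pos":[0,0,-3],"claw":2},{"rot":[0,0,0],"delta_pos":[0,0,-4],"claw":2},{"rot":[0,0,0],"delta_pos":[0,0,-4],"claw":2},{"rot":[0,0,-0.9],"delta_pos":[0,0,0],"claw":2}]'

```text
time_s: 17.1
tool_pos: [0.5564, -0.1058, 0.211]
orientation: [2.676, 1.639, 0.005]
ft_force: [-0.3, 0.6, -2.3]
finger_gap: 0.315
gripper_force: 25.0
```

>>> move_arm --motion '[{"rot":[0,0,-0.9],"delta_pos":[0,0,0],"claw":2},{"rot":[0,0,-0.9],"delta_pos":[0,0,0],"claw":2},{"rot":[0,0,-0.9],"delta_pos":[0,0,0],"claw":2},{"rot":[0,0,-0.5],"delta_pos":[0,0,0],"claw":2},{"rot":[0,0,0],"delta_pos":[0,0,0],"claw":2}]'

```text
time_s: 17.73
tool_pos: [0.5557, -0.1056, 0.2079]
orientation: [-2.37, -2.062, 0.0]
ft_force: [0.2, 0.2, -1.1]
finger_gap: 0.316
gripper_force: 25.0
```

```bash
python3 p.py .4526 -.3371 .15 -7.7
```

```text
t 17.73 turn [-0.   -0.   -0.04] | yaw -7.96 | shift after turn [-24.32  -7.11  -0.11] | before [-24.35  -7.    -0.11] gap 0.316 F [ 0.2  0.2 -1.1] 25.0
```

>>> move_arm --motion '[{"rot":[0,0,0],"delta_pos":[-4.87,-1.4,0],"claw":2},{"rot":[0,0,0],"delta_pos":[-4.87,-1.4,0],"claw":2},{"rot":[0,0,0],"delta_pos":[-4.87,-1.4,0],"claw":2},{"rot":[0,0,0],"delta_pos":[-4.87,-1.4,0],"claw":2},{"rot":[0,0,0],"delta_pos":[-4.87,-1.4,0],"claw":2}]'

```text
time_s: 18.35
tool_pos: [0.452, -0.3385, 0.2079]
orientation: [-2.371, -2.06, -0.0]
ft_force: [1.3, -0.8, -2.0]
finger_gap: 0.316
gripper_force: 25.0
```

>>> move_arm --motion '[{"rot":[0,0,0],"delta_pos":[0,0,3],"claw":2},{"rot":[0,0,0],"delta_pos":[0,0,3],"claw":2},{"rot":[0,0,0],"delta_pos":[0,0,3],"claw":2},{"rot":[0,0,0],"delta_pos":[0,0,1.6],"claw":2},{"rot":[0,0,0],"delta_pos":[0,0,0.4],"claw":2}]'

```text
time_s: 18.98
tool_pos: [0.4529, -0.3371, 0.0972]
orientation: [-2.37, -2.061, 0.0]
ft_force: [0.3, -0.2, -1.4]
finger_gap: 0.317
gripper_force: 25.0
```

```bash
python3 p.py .4526 -.3371 .033 -7.7; python3 - <<'E'
from h import *
d=grab('scene'); cv2.imwrite('pics/s5.png',cv2.resize(d['pixels'][200:320,50:210,::-1],(800,600)))
E
```

```text
t 18.98 turn [-0.01 -0.01 -0.04] | yaw -7.97 | shift after turn [-0.   -0.03  0.52] | before [-0.   -0.03  0.52] gap 0.317 F [ 0.3 -0.2 -1.4] 25.0
```

View pics/s5.png

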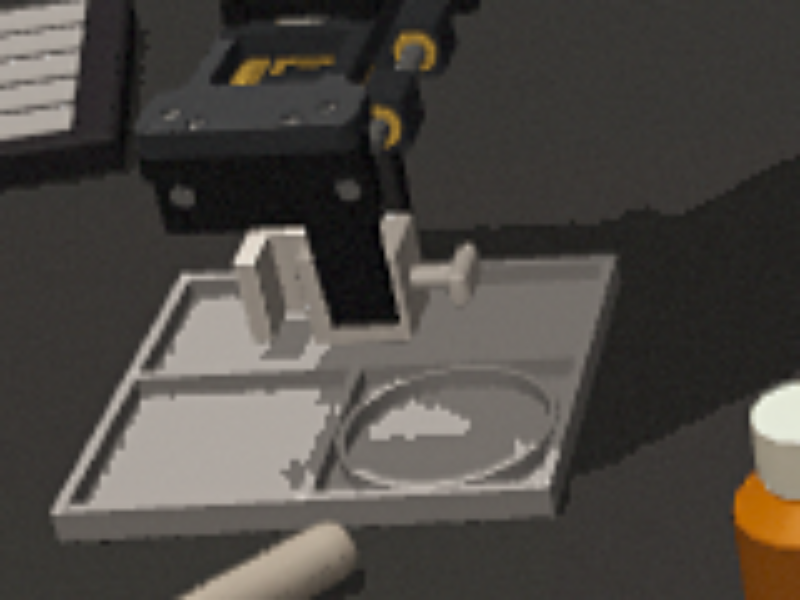

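The clamp (block bottom at crop (365,335)) hangs just above the floor of the long compartment. Setting it down.

>>> move_arm --motion '[{"rot":[0,0,0],"delta_pos":[0,0,0.2],"claw":2},{"rot":[0,0,0],"delta_pos":[0,0,0.15],"claw":2},{"rot":[0,0,0],"delta_pos":[0,0,0.1],"claw":2},{"rot":[0,0,0],"delta_pos":[0,0,0],"claw":2}]'

```text
time_s: 19.52
tool_pos: [0.453, -0.3372, 0.0933]
orientation: [2.37, 2.062, 0.0]
ft_force: [0.2, -1.2, -1.6]
finger_gap: 0.311
gripper_force: 25.0
```

>>> move_arm --motion '[{"rot":[0,0,0],"delta_pos":[0,0,0.1],"claw":2},{"rot":[0,0,0],"delta_pos":[0,0,0.05],"claw":2},{"rot":[0,0,0],"delta_pos":[0,0,0],"claw":2}]'

```text
time_s: 19.9
tool_pos: [0.453, -0.3372, 0.0924]
orientation: [2.369, 2.062, 0.0]
ft_force: [-1.8, 1.7, 8.2]
finger_gap: 0.315
gripper_force: 25.0
```

Touchdown. Releasing and moving to the disc filter.

>>> move_arm --motion '[{"rot":[0,0,0],"delta_pos":[0,0,0],"claw":4.5},{"rot":[0,0,0],"delta_pos":[0,0,0],"claw":4.5},{"rot":[0,0,0],"delta_pos":[0,0,-2],"claw":4.5},{"rot":[0,0,0],"delta_pos":[0,0,-5],"claw":4.5},{"rot":[0,0,0],"delta_pos":[0,0,-5],"claw":4.5}]'

```text
time_s: 20.52
tool_pos: [0.4529, -0.3371, 0.2127]
orientation: [-2.369, -2.062, 0.0]
ft_force: [0.4, -1.3, -0.1]
finger_gap: 0.474
gripper_force: 0.0
```

```bash
python3 p.py .653 .0037 .15 -7.7
```

```text
t 20.52 turn [-0.01 -0.01 -0.04] | yaw -7.94 | shift after turn [36.45 15.27  0.37] | before [36.52 15.11  0.39] gap 0.474 F [ 0.4 -1.3 -0.1] 0.0
```

>>> move_arm --motion '[{"rot":[0,0,0],"delta_pos":[4.56,1.9,0],"claw":4},{"rot":[0,0,0],"delta_pos":[4.56,1.9,0],"claw":4},{"rot":[0,0,0],"delta_pos":[4.56,1.9,0],"claw":4},{"rot":[0,0,0],"delta_pos":[4.56,1.9,0],"claw":4}]'

```text
time_s: 21.02
tool_pos: [0.5541, -0.1656, 0.2117]
orientation: [2.37, 2.062, 0.0]
ft_force: [-0.2, -0.8, -0.1]
finger_gap: 0.419
gripper_force: 0.0
```

>>> move_arm --motion '[{"rot":[0,0,0],"delta_pos":[4.56,1.9,0],"claw":4},{"rot":[0,0,0],"delta_pos":[4.56,1.9,0],"claw":4},{"rot":[0,0,0],"delta_pos":[4.56,1.9,0],"claw":4},{"rot":[0,0,0],"delta_pos":[4.56,1.85,0],"claw":4},{"rot":[0,0,0],"delta_pos":[0,0,4],"claw":4}]'

```text
time_s: 21.65
tool_pos: [0.6556, 0.0061, 0.1733]
orientation: [2.363, 2.064, 0.007]
ft_force: [0.2, -0.5, -0.8]
finger_gap: 0.419
gripper_force: 0.0
```

>>> move_arm --motion '[{"rot":[0,0,0],"delta_pos":[0,0,2],"claw":4},{"rot":[0,0,0],"delta_pos":[0,0,0],"claw":4},{"rot":[0,0,0],"delta_pos":[0,0,0],"claw":4}]'

```text
time_s: 22.02
tool_pos: [0.6538, 0.0031, 0.1526]
orientation: [2.37, 2.062, 0.001]
ft_force: [0.8, -1.0, -0.1]
finger_gap: 0.42
gripper_force: 0.0
```

```bash
python3 p.py .653 .0037 .0355 -7.7; python3 - <<'E'
from h import *
d=grab('scene'); cv2.imwrite('pics/s6.png',cv2.resize(d['pixels'][200:350,240:440,::-1],(800,600)))
E
```

```text
t 22.02 turn [ 0.01 -0.   -0.04] | yaw -7.95 | shift after turn [ 0.05 -0.08  5.81] | before [ 0.05 -0.09  5.81] gap 0.42 F [ 0.8 -1.  -0.1] 0.0
```

View pics/s6.png

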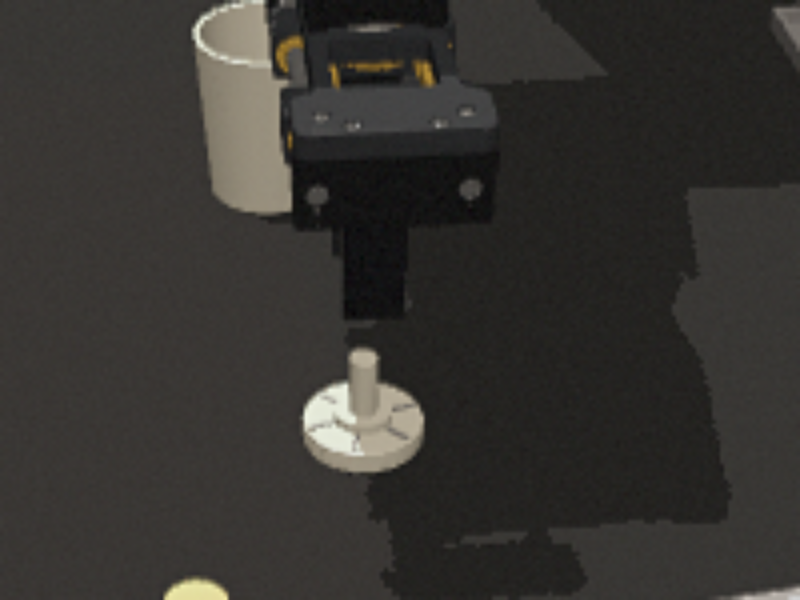

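The front finger (crop (374,318)) lines up with the stub (363,355) once perspective is allowed for. Descending and gripping.

>>> move_arm --motion '[{"rot":[0,0,0],"delta_pos":[0.05,-0.05,3],"claw":4},{"rot":[0,0,0],"delta_pos":[0,0,2],"claw":4},{"rot":[0,0,0],"delta_pos":[0,0,0.8],"claw":4},{"rot":[0,0,0],"delta_pos":[0,0,0],"claw":2},{"rot":[0,0,0],"delta_pos":[0,0,0],"claw":0.5}]' --force 12

```text
time_s: 22.7
tool_pos: [0.6533, 0.0037, 0.0945]
orientation: [2.369, 2.062, 0.001]
ft_force: [0.2, 0.7, 0.3]
finger_gap: 0.264
gripper_force: 0.0
```

>>> move_arm --motion '[{"rot":[0,0,0],"delta_pos":[0,0,0],"claw":0.5},{"rot":[0,0,0],"delta_pos":[0,0,0],"claw":0.5},{"rot":[0,0,0],"delta_pos":[0,0,0],"claw":0.5},{"rot":[0,0,0],"delta_pos":[0,0,0],"claw":0.5}]'

```text
time_s: 23.2
tool_pos: [0.6532, 0.0038, 0.0943]
orientation: [2.369, 2.062, 0.001]
ft_force: [-1.4, 0.3, 6.3]
finger_gap: 0.121
gripper_force: 12.0
```

>>> move_arm --motion '[{"rot":[0,0,0],"delta_pos":[0,0,-1],"claw":0.5},{"rot":[0,0,0],"delta_pos":[0,0,-3],"claw":0.5},{"rot":[0,0,0],"delta_pos":[0,0,-4],"claw":0.5},{"rot":[0,0,0],"delta_pos":[0,0,-4],"claw":0.5}]'

```text
time_s: 23.7
tool_pos: [0.6528, 0.0038, 0.2152]
orientation: [-2.37, -2.062, 0.0]
ft_force: [0.4, -0.2, 0.0]
finger_gap: 0.119
gripper_force: 12.0
```

```bash
python3 p.py .5191 -.386 .15 -7.7
```

```text
t 23.7 turn [-0.   -0.   -0.04] | yaw -7.94 | shift after turn [-40.42  -8.02   0.62] | before [-40.45  -7.86   0.62] gap 0.119 F [ 0.4 -0.2  0. ] 12.0
```

>>> move_arm --motion '[{"rot":[0,0,0],"delta_pos":[-5.05,-0.98,0],"claw":0.5},{"rot":[0,0,0],"delta_pos":[-5.05,-0.98,0],"claw":0.5},{"rot":[0,0,0],"delta_pos":[-5.05,-0.98,0],"claw":0.5},{"rot":[0,0,0],"delta_pos":[-5.05,-0.98,0],"claw":0.5}]'

```text
time_s: 24.2
tool_pos: [0.5855, -0.1923, 0.2142]
orientation: [2.369, 2.062, 0.0]
ft_force: [1.0, -0.4, -0.1]
finger_gap: 0.121
gripper_force: 12.0
```

>>> move_arm --motion '[{"rot":[0,0,0],"delta_pos":[-5.05,-0.98,0],"claw":0.5},{"rot":[0,0,0],"delta_pos":[-5.05,-0.98,0],"claw":0.5},{"rot":[0,0,0],"delta_pos":[-5.05,-0.98,0],"claw":0.5},{"rot":[0,0,0],"delta_pos":[-5.05,-0.98,0],"claw":0.5},{"rot":[0,0,0],"delta_pos":[0,0,3],"claw":0.5}]'

```text
time_s: 24.82
tool_pos: [0.5187, -0.3893, 0.1854]
orientation: [2.37, 2.055, 0.001]
ft_force: [-0.3, 0.8, -1.0]
finger_gap: 0.126
gripper_force: 12.0
```

>>> move_arm --motion '[{"rot":[0,0,0],"delta_pos":[0,0,3],"claw":0.5},{"rot":[0,0,0],"delta_pos":[0,0,3],"claw":0.5},{"rot":[0,0,0],"delta_pos":[0,0,1.8],"claw":0.5},{"rot":[0,0,0],"delta_pos":[0,0,0],"claw":0.5}]'

```text
time_s: 25.32
tool_pos: [0.5194, -0.3853, 0.105]
orientation: [-2.368, -2.061, 0.0]
ft_force: [-0.7, -0.4, 0.2]
finger_gap: 0.121
gripper_force: 12.0
```

```bash
python3 p.py .5191 -.386 .0393 -7.7; python3 - <<'E'
from h import *
d=grab('scene'); cv2.imwrite('pics/s7.png',cv2.resize(d['pixels'][200:320,50:210,::-1],(800,600)))
E
```

```text
t 25.32 turn [-0.01 -0.01 -0.04] | yaw -7.93 | shift after turn [-0.07 -0.02  0.67] | before [-0.07 -0.02  0.67] gap 0.121 F [-0.7 -0.4  0.2] 12.0
```

View pics/s7.png

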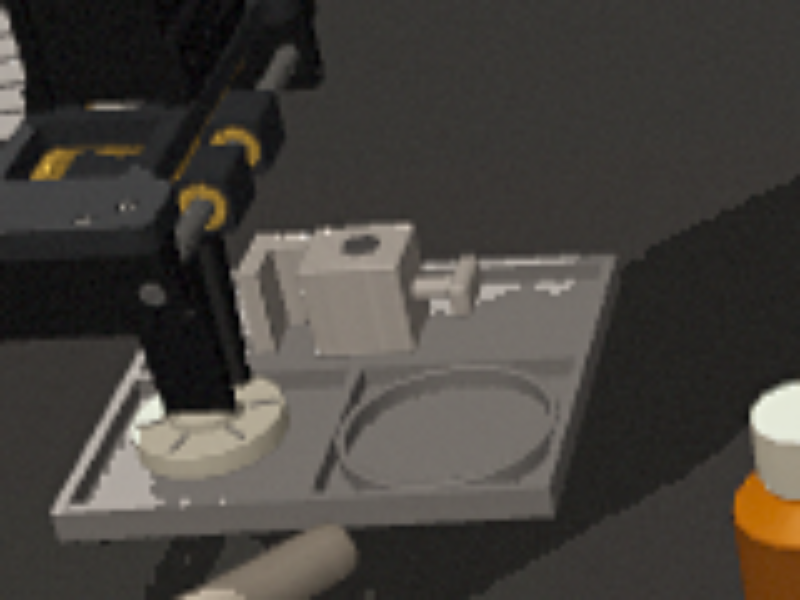

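The disc is over the plain compartment but tilted a little in the grip, with its right side up at crop (210,430). Lowering it onto the floor will level it.

>>> move_arm --motion '[{"rot":[0,0,0],"delta_pos":[0,0,0.2],"claw":0.5},{"rot":[0,0,0],"delta_pos":[0,0,0.2],"claw":0.5},{"rot":[0,0,0],"delta_pos":[0,0,0.15],"claw":0.5},{"rot":[0,0,0],"delta_pos":[0,0,0.1],"claw":0.5},{"rot":[0,0,0],"delta_pos":[0,0,0],"claw":0.5}]' --force 6

```text
time_s: 26.0
tool_pos: [0.5195, -0.3855, 0.0991]
orientation: [-2.37, -2.062, -0.0]
ft_force: [1.4, 0.1, 0.3]
finger_gap: 0.124
gripper_force: 6.0
```

```bash
python3 p.py .5191 -.386 .0393 -7.7
```

```text
t 26.0 turn [-0.   -0.   -0.04] | yaw -7.94 | shift after turn [-0.05 -0.04  0.08] | before [-0.05 -0.04  0.08] gap 0.124 F [1.4 0.1 0.3] 6.0
```

>>> move_arm --motion '[{"rot":[0,0,0],"delta_pos":[0,0,0.1],"claw":0.5},{"rot":[0,0,0],"delta_pos":[0,0,0],"claw":1.6},{"rot":[0,0,0],"delta_pos":[0,0,0],"claw":3},{"rot":[0,0,0],"delta_pos":[0,0,0],"claw":3},{"rot":[0,0,0],"delta_pos":[0,0,-1],"claw":3}]'

```text
time_s: 26.62
tool_pos: [0.5193, -0.3854, 0.1079]
orientation: [-2.369, -2.061, 0.0]
ft_force: [0.7, 0.3, -0.7]
finger_gap: 0.312
gripper_force: 0.0
```

>>> move_arm --motion '[{"rot":[0,0,0],"delta_pos":[0,0,-3],"claw":3},{"rot":[0,0,0],"delta_pos":[0,0,-5],"claw":7},{"rot":[0,0,0],"delta_pos":[0,0,-3],"claw":8}]'

```text
time_s: 27.0
tool_pos: [0.5198, -0.3857, 0.2213]
orientation: [2.368, 2.061, 0.001]
ft_force: [-0.4, -0.8, -0.4]
finger_gap: 0.471
gripper_force: 0.0
```

```bash
python3 p.py .664 -.1818 .16 -7.7; python3 - <<'E'
from h import *
d=grab('scene'); cv2.imwrite('pics/s8.png',cv2.resize(d['pixels'][200:320,50:210,::-1],(800,600)))
E
```

```text
t 27.0 turn [ 0.02  0.01 -0.04] | yaw -7.93 | shift after turn [22.14 11.56  0.23] | before [22.19 11.47  0.23] gap 0.471 F [-0.4 -0.8 -0.4] 0.0
```

View pics/s8.png

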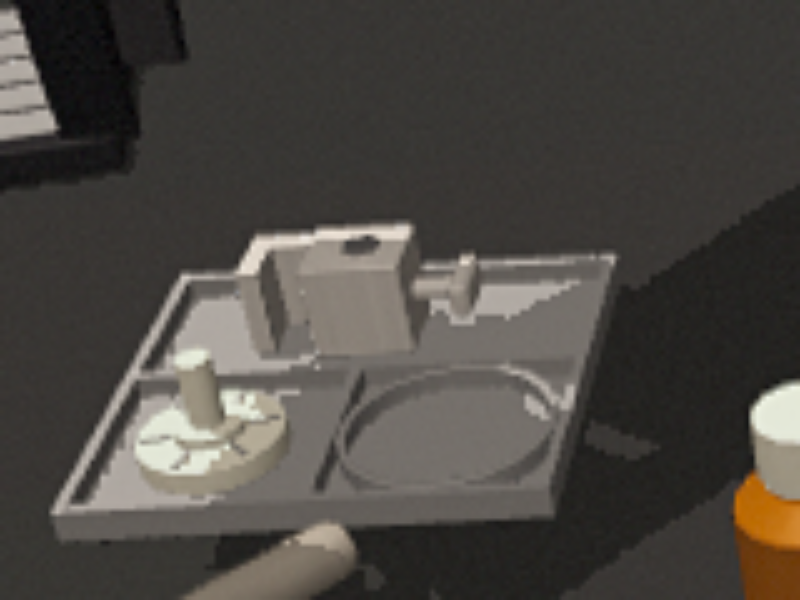

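The filter stands upright: its stub leans the same way as the clamp block's vertical edges, which is just perspective. It sits at crop (210,440). Next is the tall bottle.

>>> move_arm --motion '[{"rot":[0,0,0],"delta_pos":[4.43,2.31,0],"claw":8},{"rot":[0,0,0],"delta_pos":[4.43,2.31,0],"claw":8},{"rot":[0,0,0],"delta_pos":[4.43,2.31,0],"claw":8},{"rot":[0,0,0],"delta_pos":[4.43,2.31,0],"claw":8},{"rot":[0,0,0],"delta_pos":[4.43,2.31,0],"claw":8}]'

```text
time_s: 27.68
tool_pos: [0.6653, -0.1807, 0.2188]
orientation: [2.37, 2.062, 0.001]
ft_force: [-0.0, 0.4, -0.2]
finger_gap: 0.839
gripper_force: 0.0
```

>>> move_arm --motion '[{"rot":[0,0,0],"delta_pos":[0,0,3],"claw":8},{"rot":[0,0,0],"delta_pos":[0,0,0],"claw":8}]' --force 20

```text
time_s: 27.92
tool_pos: [0.6639, -0.1813, 0.1867]
orientation: [-2.366, -2.061, 0.003]
ft_force: [-0.2, 0.7, 0.2]
finger_gap: 0.843
gripper_force: 0.0
```

```bash
python3 p.py .664 -.1818 .041 -7.7; python3 - <<'E'
from h import *
d=grab('scene'); cv2.imwrite('pics/s9.png',cv2.resize(d['pixels'][200:350,120:320,::-1],(800,600)))
E
```

```text
t 27.93 turn [-0.03 -0.01 -0.03] | yaw -7.88 | shift after turn [-0.04  0.01  8.67] | before [-0.05  0.04  8.67] gap 0.843 F [-0.2  0.7  0.2] 0.0
```

View pics/s9.png

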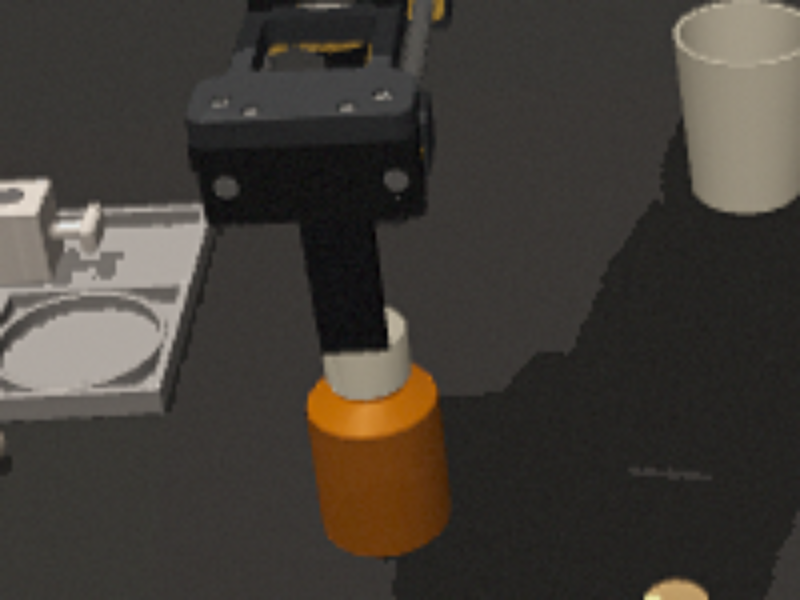

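```bash
python3 - <<'E'
from h import *
s=dict(np.load('scene0.npz'))
for X in [(.664+.045*.99,-.1818-.045*.134,.109),(.664,-.1818,.085),(.664,-.1818,.03)]:
    c=s['R']@X+s['t']; q=s['mtx']@(c/c[2]); print(np.round([(q[0]-120)*4,(q[1]-200)*4],0))
E
```

```text
[347. 353.]
[365. 335.]
[380. 452.]
```

The projection agrees with the image: finger expected at (347,353) and seen at (352,345), cap expected at (365,335) and seen at (367,340). So the gripper is centred. Descending.

>>> move_arm --motion '[{"rot":[0,0,0],"delta_pos":[0,0,3],"claw":8},{"rot":[0,0,0],"delta_pos":[0,0,3],"claw":8},{"rot":[0,0,0],"delta_pos":[0,0,2],"claw":8},{"rot":[0,0,0],"delta_pos":[0,0,0.5],"claw":8},{"rot":[0,0,0],"delta_pos":[0,0,0],"claw":6}]'

```text
time_s: 28.6
tool_pos: [0.6648, -0.1825, 0.104]
orientation: [2.37, 2.062, 0.001]
ft_force: [0.7, -0.6, 1.1]
finger_gap: 0.784
gripper_force: 0.0
```

>>> move_arm --motion '[{"rot":[0,0,0],"delta_pos":[0,0,0],"claw":5},{"rot":[0,0,0],"delta_pos":[0,0,0],"claw":4},{"rot":[0,0,0],"delta_pos":[0,0,0],"claw":4},{"rot":[0,0,0],"delta_pos":[0,0,0],"claw":4},{"rot":[0,0,0],"delta_pos":[0,0,0],"claw":4}]'

```text
time_s: 29.22
tool_pos: [0.6647, -0.1821, 0.1038]
orientation: [2.369, 2.062, 0.001]
ft_force: [-0.3, 0.3, 5.3]
finger_gap: 0.525
gripper_force: 20.0
```

>>> move_arm --motion '[{"rot":[0,0,0],"delta_pos":[0,0,-1],"claw":4},{"rot":[0,0,0],"delta_pos":[0,0,-3],"claw":4},{"rot":[0,0,0],"delta_pos":[0,0,-3],"claw":4}]'

```text
time_s: 29.6
tool_pos: [0.6643, -0.1821, 0.1739]
orientation: [-2.369, -2.062, 0.001]
ft_force: [0.7, 0.0, -2.3]
finger_gap: 0.523
gripper_force: 20.0
```

```bash
python3 p.py .5296 -.3077 .11 -7.7
```

```text
t 29.6 turn [-0.01 -0.   -0.04] | yaw -7.94 | shift after turn [-14.26 -11.67   0.49] | before [-14.31 -11.61   0.5 ] gap 0.523 F [ 0.7  0.  -2.3] 20.0
```

>>> move_arm --motion '[{"rot":[0,0,0],"delta_pos":[-3.57,-2.91,0],"claw":4},{"rot":[0,0,0],"delta_pos":[-3.57,-2.91,0],"claw":4},{"rot":[0,0,0],"delta_pos":[-3.57,-2.91,0],"claw":4},{"rot":[0,0,0],"delta_pos":[-3.57,-2.91,0],"claw":4},{"rot":[0,0,0],"delta_pos":[0,0,0],"claw":4}]'

```text
time_s: 30.22
tool_pos: [0.5276, -0.3093, 0.1736]
orientation: [-2.373, -2.058, 0.0]
ft_force: [-0.1, 0.6, -1.1]
finger_gap: 0.522
gripper_force: 20.0
```

>>> move_arm --motion '[{"rot":[0,0,0],"delta_pos":[0,0,2.5],"claw":4},{"rot":[0,0,0],"delta_pos":[0,0,2],"claw":4},{"rot":[0,0,0],"delta_pos":[0,0,0],"claw":4}]'

```text
time_s: 30.6
tool_pos: [0.5296, -0.3066, 0.1271]
orientation: [-2.367, -2.061, 0.001]
ft_force: [0.3, -1.2, -0.6]
finger_gap: 0.521
gripper_force: 20.0
```

```bash
python3 p.py .5296 -.3077 .0488 -7.7; python3 - <<'E'
from h import *
d=grab('scene'); cv2.imwrite('pics/s10.png',cv2.resize(d['pixels'][200:320,50:210,::-1],(800,600)))
E
```

```text
t 30.6 turn [-0.02 -0.01 -0.03] | yaw -7.91 | shift after turn [-0.11  0.01  1.93] | before [-0.11  0.02  1.93] gap 0.521 F [ 0.3 -1.2 -0.6] 20.0
```

View pics/s10.png

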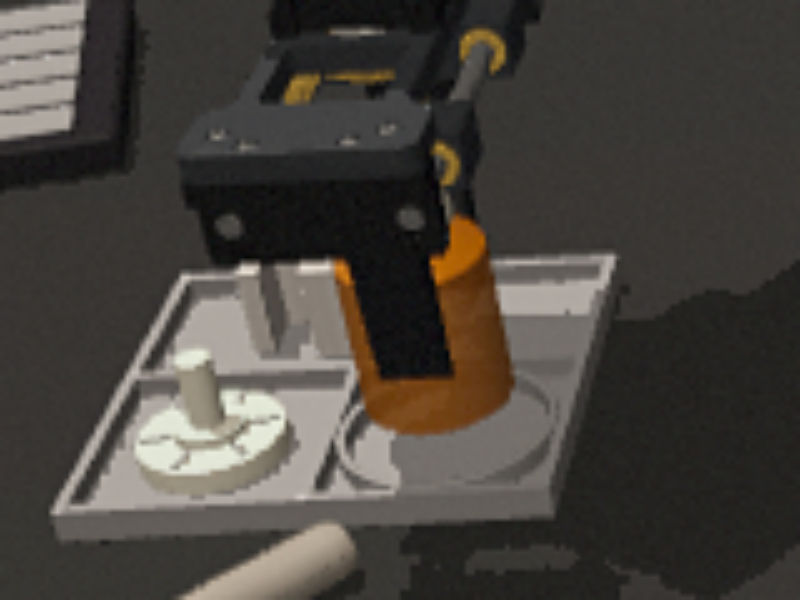

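The bottle (bottom centre at crop (440,405)) is centred over the collar (450,428). Lowering slowly.

>>> move_arm --motion '[{"rot":[0,0,0],"delta_pos":[-0.05,0,0.8],"claw":4},{"rot":[0,0,0],"delta_pos":[0,0,0.5],"claw":4},{"rot":[0,0,0],"delta_pos":[0,0,0.3],"claw":4},{"rot":[0,0,0],"delta_pos":[0,0,0.15],"claw":4},{"rot":[0,0,0],"delta_pos":[0,0,0.1],"claw":4}]'

```text
time_s: 31.28
tool_pos: [0.5295, -0.308, 0.1097]
orientation: [2.37, 2.062, 0.0]
ft_force: [-1.2, -0.5, -1.4]
finger_gap: 0.524
gripper_force: 20.0
```

>>> move_arm --motion '[{"rot":[0,0,0],"delta_pos":[0,0,0.1],"claw":4},{"rot":[0,0,0],"delta_pos":[0,0,0],"claw":4}]'

```text
time_s: 31.52
tool_pos: [0.5294, -0.308, 0.1087]
orientation: [-2.37, -2.062, -0.0]
ft_force: [-0.3, 0.9, -1.9]
finger_gap: 0.525
gripper_force: 20.0
```

>>> move_arm --motion '[{"rot":[0,0,0],"delta_pos":[0,0,0.1],"claw":4},{"rot":[0,0,0],"delta_pos":[0,0,0.05],"claw":4},{"rot":[0,0,0],"delta_pos":[0,0,0],"claw":4}]'

```text
time_s: 31.9
tool_pos: [0.5295, -0.308, 0.1078]
orientation: [2.37, 2.062, 0.0]
ft_force: [-2.4, 1.5, 4.9]
finger_gap: 0.523
gripper_force: 20.0
```

>>> move_arm --motion '[{"rot":[0,0,0],"delta_pos":[0,0,0],"claw":6.6},{"rot":[0,0,0],"delta_pos":[0,0,0],"claw":6.6},{"rot":[0,0,0],"delta_pos":[0,0,0],"claw":6.6},{"rot":[0,0,0],"delta_pos":[0,0,-2],"claw":6.6},{"rot":[0,0,0],"delta_pos":[0,0,-4],"claw":6.6}]'

```text
time_s: 32.52
tool_pos: [0.529, -0.3077, 0.1665]
orientation: [-2.368, -2.06, 0.001]
ft_force: [-0.3, -0.4, 0.5]
finger_gap: 0.694
gripper_force: 0.0
```

>>> move_arm --motion '[{"rot":[0,0,0],"delta_pos":[0,0,-4],"claw":6.6},{"rot":[0,0,0],"delta_pos":[0,0,-4],"claw":6.6},{"rot":[0,0,0],"delta_pos":[-4,0,-3],"claw":6.6},{"rot":[0,0,0],"delta_pos":[-5,0,0],"claw":6.6},{"rot":[0,0,0],"delta_pos":[-5,0,0],"claw":6.6}]'

```text
time_s: 33.15
tool_pos: [0.5099, -0.4479, 0.2778]
orientation: [2.369, 2.062, 0.0]
ft_force: [0.3, 0.1, 0.1]
finger_gap: 0.694
gripper_force: 0.0
```

>>> move_arm --motion '[{"rot":[0,0,0],"delta_pos":[-5,-4,0],"claw":6.6},{"rot":[0,0,0],"delta_pos":[0,-5,0],"claw":6.6},{"rot":[0,0,0],"delta_pos":[0,-5,0],"claw":6.6},{"rot":[0,0,0],"delta_pos":[0,0,0],"claw":6.6}]'

```text
time_s: 33.65
tool_pos: [0.3632, -0.4757, 0.2775]
orientation: [-2.372, -2.059, 0.0]
ft_force: [0.6, -0.8, 0.5]
finger_gap: 0.696
gripper_force: 0.0
```

```bash
python3 - <<'E'
from h import *
state(); d=grab('top','t_end.png'); np.savez('te.npz',**d); W=world(d)
C=dict(sq=(np.array([.4917,-.3424]),np.radians(-7.66)),lo=(np.array([.4467,.3397]),np.radians(-6.34)))
P=W.reshape(-1,3); P=P[np.isfinite(P).all(1)]
for n,t,c,r,z0,z1 in [('tall','sq',(33,39.5),30,.08,.11),('filter stub','sq',(33,-39.5),28,.036,.06),('filter disc','sq',(33,-39.5),37,.009+.003,.03),('boss','sq',(-39.5,0),50,.033,.06),('stop','lo',(-39.5,0),34,.045,.07),('short','lo',(59.5,0),30,.05,.08)]:
    o,a=C[t]; R=np.array([[np.cos(a),-np.sin(a)],[np.sin(a),np.cos(a)]])
    L=(P[:,:2]-o)@R*1000; k=(np.hypot(*(L-c).T)<r)&(P[:,2]>z0)&(P[:,2]<z1)
    print(n,k.sum(),'off',(L[k].mean(0)-c).round(1),'ext',np.ptp(L[k],axis=0).round(1),'z',P[k,2].min().round(3),np.median(P[k,2]).round(4),P[k,2].max().round(3))
im=d['pixels'][:,:,::-1]
a=cv2.resize(im[215:310,420:520],(400,380),interpolation=2); b=cv2.resize(im[225:335,110:200],None,fx=3.4545,fy=3.4545,interpolation=2)[:380]
cv2.imwrite('pics/end.png',np.hstack([a,b]))
E
```

```text
{'time_s': 33.65, 'joints': [-1.029, 0.4682, 1.6434, -0.0001, 1.0306, -0.8877], 'tool_pos': [0.3632, -0.4757, 0.2775], 'orientation': [-2.3722, -2.0587, 0.0], 'finger_gap': 0.6962, 'ft_force': [0.5774, -0.7666, 0.5061], 'gripper_force': 0.0}
tall 233 off [-0.9  1.2] ext [30.4 31.1] z 0.08 0.0938 0.098
filter stub 36 off [0.1 1.7] ext [10.7 11.8] z 0.037 0.0427 0.048
filter disc 351 off [-0.   2.3] ext [48.1 62.2] z 0.012 0.015 0.029
boss 351 off [-0.3 -7.8] ext [29.9 80.2] z 0.033 0.0414 0.047
stop 130 off [ 4.6 -0.7] ext [34.1 13.1] z 0.045 0.0546 0.059
short 179 off [0.8 0.2] ext [27.3 28.7] z 0.051 0.0603 0.064
```

View pics/end.png

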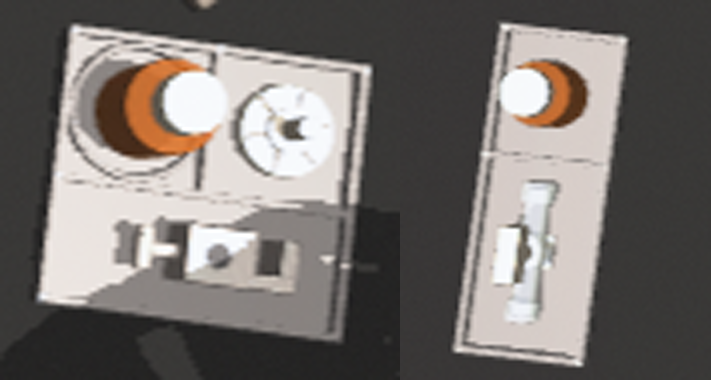

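Every part sits in its own compartment and its height matches resting on the tray floor. The largest offset is the clamp's, under 8 mm. In the picture both bottles, the filter (crop (287,130)), the clamp (220,255) and the stopcock (525,255) are all upright and seated. Handing in.

```bash
python3 -c "
from rig import ctrl
print(ctrl.close_job())"
```

```text
the job is handed in; nothing more can be done
None
```

Both kits are made up and the job is handed in at about 34 s of robot time; the last camera check showed every part resting in its own compartment within tolerance, the beaker was never touched, and the hand-in returned no verdict.

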